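Fetch the pressing weight from behind the thread and bottles

ROBOT

A 6-joint arm with a two-finger parallel gripper is mounted at the origin on the work surface. World frame = base frame: x ahead of the robot, y to its left, z up, the work surface at z = 0. Lengths are in m, angles in rad, forces in N, time in s.
With the tool pointing down it reaches from about 0.275 to 0.85 m from the base axis. Payload 19 kg.
Tool frame: the origin (TCP) lies at the very end of the fingers, on their centre line; the grasp point (between the pads) lies 19 mm behind it; z points along the fingers, y is the direction in which the jaws open and shut (so a half turn about z gives the same grasp; the last joint's range is limited). The gripper opens to 85 mm and grips with 20 to 120 N. Pads are 22 mm wide; open, the fingers measure 114 mm over their backs; the gripper's body (76 mm by 85 mm) begins 54 mm behind the grasp point. The pads swing forward as they close: fully open they stand 13 mm farther back than shut.
Start: joints at [-1.279, 0.15, 1.437, -0, 1.554, -0.134], TCP at [0.237, -0.524, 0.231] pointing down, gripper open.
Joint ranges: [-2.8, 2.8], [-0.68, 2.1], [0.12, 2.68], [-1.39, 4.53], [0.16, 2.79], [-2.81, 2.81]. Speed limits (rad/s): [1.89, 1.89, 2.22, 3.01, 3.01, 3.01].

INTERFACE

Orientations are given as a unit quaternion [x, y, z, w].
In Python, from workcell import monitor, snapshot, calibration, job_done, spotter gives the robot as it stands.
- The arm moves only by the tool move_arm, never from a script. Its argument "plan" is a list that holds one entry, the list of rows, each a list of 7 numbers: the shift along the world's x, y, z in units of 50 mm (1.0 is 50 mm), then the turn, a rotation vector about the world's x, y, z in units of 8 degrees (1.0 is 8 degrees), then the gripper command: -1 is shut, 1 is fully open, values between are in proportion. In form: [[[dx, dy, dz, rx, ry, rz, fingers], ...]]. A call has 1 to 20 rows; each row is the pose to reach, as a shift and turn from the pose commanded when the call began; what a row does not reach only later rows make up. A row lasts 1/10 s, in which the tool goes at most 50 mm and 8.59 degrees, less where a joint would pass 70% of its speed; a pose out of reach is approached as far as the arm can. A call with a gripper value outside its range is refused whole. The fingers move at their own pace and stop on an object; the grip force is fixed at half the most. Time passes only in rows, so rows that repeat a pose let the fingers close. It gives the time, the measured TCP pose, the force and the opening at its end, in the units of the state.
- monitor.state(): the state, without advancing time (a new reading comes with each control period).
- snapshot(name): name is "scene" or "top"; returns the picture (384x512x3 uint8, red, green, blue); there is no depth.
- calibration(name): a dict with "fx", "fy", "cx", "cy" (pixels), "eye" and "attitude" of the camera in the world. Camera axes: x right, y down, z forward; pixel columns grow to the right and rows downward; lengths in m; the calibration is good to about 2 mm. A picture is of the moment at which its call begins. calibration takes no time and is no camera call.
- job_done(): hands the job in, once; it reports no verdict.
Trained networks look in the newest picture that a camera, given by its name, has taken for a name from the list of things; names that differ only in an ending like _2 or _b are one class to them, and where a whole thing is asked for, a point or a joint stands for the part that bears it (a point fixed in the world has none). Each returns a list of dicts, best first, with "p" (0 to 1); they miss things now and then, are a little off and sometimes report something else, mostly with a low value. They report only what shows in the picture. A call takes as long as a camera call. They do not tell look-alikes from the thing itself.
- spotter.trace(thing, camera): "region" (384x512 bool, what is visible of it) and "centre" ([column, row] in pixels, amid what is visible of it).
The state is a dict: "t": time; "joint_positions": joint angles; "dq": joint speeds; "joint_efforts": joint torques, N m; "position": TCP position; "eef_rot": TCP orientation; "wrist_force": force on the tool from outside, world axes, zero at the start; "moment": the same for the moment, N m; "finger_gap": finger opening in m.
Only numpy, scipy, OpenCV 4.12 (cv2) and the standard library are available. Lean on these libraries where they do the work, as an engineer would, in place of code of your own. Each camera call takes 0.05 s, during which the arm holds its last target. There are 200 camera calls.

TASK

The brass pressing weight is hemmed in on the wooden stand by the dressing bottle, the square tin and the thread cone: first stand all three upright in the steel side tray, leaving the weight where it is meanwhile. Then set the weight down gently, centred on the freshly glued rubber heel, and only after that stand the bottle, the tin and the cone back in the middle of the very pads they came from. Never drop the weight and tip nothing over; leave everything standing free.

Things in the scene. Friction and masses are not known exactly. Their poses are not given: they have to be found in the camera images.
- bottle: closed round dressing bottle, dark brown: body 40 mm diameter straight up to 100 mm height, sloping shoulder, black cap 24 mm diameter, 130 mm high in all, about 160 g; origin at the centre of its underside, z up. Starts on round_pad.
- tin: closed square aluminium tin: 40 x 40 mm body, 116 mm high, with a dark screw cap 22 mm diameter to 131 mm, about 200 g; origin at the centre of its underside, x and y along its sides, z up. Starts on square_pad, sides nearly parallel to the pad's.
- cone: cone of brown thread: black base disc 48 mm diameter and 8 mm thick, wound thread tapering from 42 mm at 8 mm to 26 mm diameter at 106 mm height, bare cardboard core 22 mm diameter from there to 140 mm, the straight part to grip; about 130 g; origin at the centre of its underside, z up. Starts on hex_pad.
- weight: brass pressing weight, about 0.56 kg: disc 52 mm diameter, 30 mm high, thin neck, then a straight knob 24 mm diameter from 36 to 60 mm height; origin at the centre of its underside, z up. Starts on the wooden stand (board top 18 mm above the table), 58 mm from the middle of each pad (one in front, one on each flank); 65 mm behind it is a low lip, 34 mm above the table.
- round_pad: round cork pad, 56 mm diameter, 3 mm thick, fixed on the wooden stand (board top 18 mm above the table); origin at the centre of its underside, top 3 mm above it. The bottle's place.
- square_pad: square cork pad, 56 x 56 mm, 3 mm thick, fixed on the wooden stand (board top 18 mm above the table); origin at the centre of its underside, x and y along its sides. The tin's place.
- hex_pad: six-sided cork pad, 54 mm across flats, 3 mm thick, fixed on the wooden stand (board top 18 mm above the table); origin at the centre of its underside. The cone's place.
- tray: empty steel side tray, fixed to the table: 290 mm along its x, 140 mm along its y, floor 4 mm thick, rim 4 mm wide and 14 mm high; origin at the centre of its underside. On the left or the right of the stand; the three things fit in a row along its x, 85 mm apart.
- heel: black D-shaped rubber heel, 67 x 64 mm, 22 mm thick, on a plywood board 150 x 120 x 12 mm, all fixed; origin under the middle of the heel at the board's underside, heel top 34 mm above it. On the other side of the stand from the tray.
Mind the look-alikes: they are no part of the job. What is shaped like the tin but blue or purple is not meant.

How it is judged:
By the outcome, as a careful person would: the job done as asked, in the order asked, and still so for the second after the job is handed in, with the robot touching nothing.
It also fails if it takes over 147 s, if anything falls off the work surface, if the arm or the gripper's body presses on something with over 40 N, if the wrist force passes 120 N, or if a joint passes its speed limit or range.

## Working session

There is one attempt and no reset: what is moved stays moved. The work goes in short steps, Python scripts to look and compute and a tool call to move; the robot and the scene stay as the last step left them, time stands still between calls to the robot, and variables do not carry over. Pictures are saved under pics/ and viewed, about 12 in all and at most 16, crops included, and the job is handed in when it is done.

Besides the shell and the picture viewer there is one more tool, called in YAML: its name, and indented under it one key for each argument. move_arm: Moves the arm, as the interface text tells. Its arguments: {"type":"object","properties":{"plan":{"type":"array"}},"required":["plan"]}

```bash
ls; mkdir -p pics; python3 - <<'E'
from workcell import monitor, snapshot, calibration
import cv2
for n in("scene","top"):
    cv2.imwrite(f"pics/{n}0.png",cv2.resize(snapshot(n)[:,:,::-1],(800,600),interpolation=cv2.INTER_CUBIC)); print(n,calibration(n))
print(monitor.state())
E
```

```text
pics
scene {'fx': 371.0189985898898, 'fy': 371.0189985898898, 'cx': 251.52687019411601, 'cy': 194.01124200321314, 'eye': array([ 1.04149238, -0.31982584,  0.45223146]), 'attitude': array([ 0.76851406,  0.43310588, -0.22329272, -0.41466348])}
top {'fx': 450.33948948850826, 'fy': 450.33948948850826, 'cx': 256.27214204945847, 'cy': 186.0127065013144, 'eye': array([ 0.49075403, -0.0035483 ,  0.93065631]), 'attitude': array([-0.70487965,  0.70846698, -0.02000194,  0.0286206 ])}
{'t': 0.1, 'joint_positions': array([-1.27901231e+00,  1.50956181e-01,  1.43788813e+00, -1.03467115e-05,
        1.55380447e+00, -1.34006002e-01]), 'dq': array([-0.00108283,  0.00054196, -0.00033283, -0.00115898,  0.00064846,
       -0.0001817 ]), 'joint_efforts': array([ 6.04455970e-03, -7.14383984e+01, -5.71788096e+01, -1.33791382e-04,
        7.14562528e-03,  4.42507053e-05]), 'position': array([ 0.2374174 , -0.52348241,  0.23076358]), 'eef_rot': array([ 9.77423168e-01,  2.11290492e-01, -4.67718009e-05, -5.26015003e-04]), 'wrist_force': array([ 0.11230526,  0.51615587, -0.23511346]), 'moment': array([-0.01654915,  0.00888718,  0.02054886]), 'finger_gap': 0.08540032865914605}
```

View pics/scene0.png

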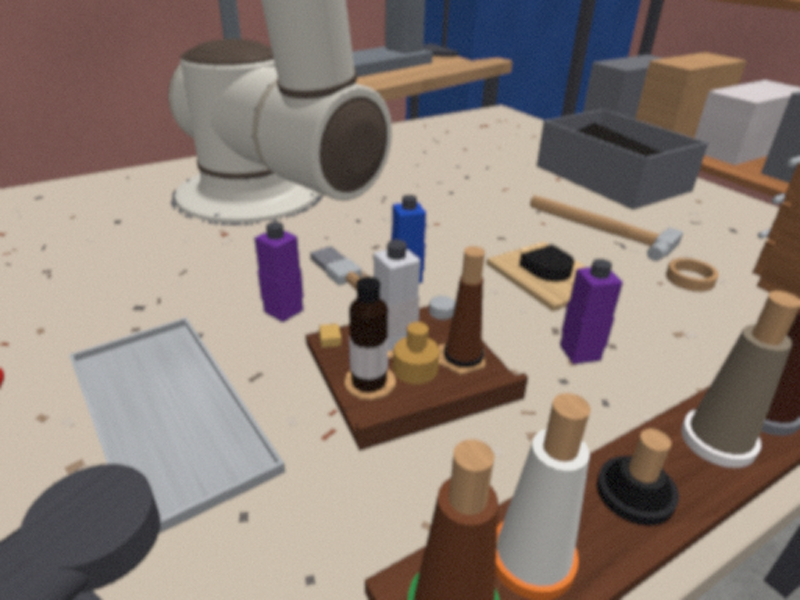

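View pics/top0.png

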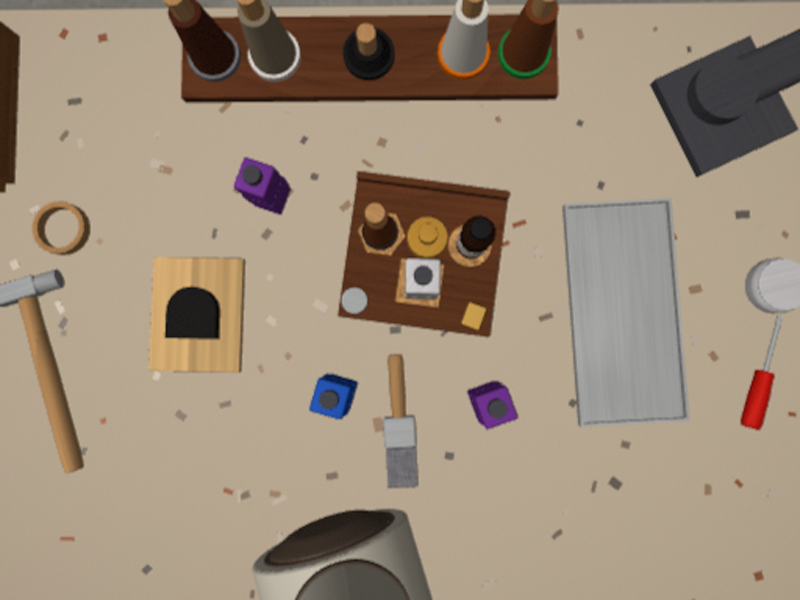

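```bash
cat > h.py <<'E'
import numpy as np, cv2
from workcell import monitor, snapshot, calibration, spotter
from scipy.spatial.transform import Rotation as R
def cam(n):
    c=calibration(n); return c,R.from_quat(c['attitude']).as_matrix()
def proj(n,P):
    c,M=cam(n); p=(np.atleast_2d(P)-c['eye'])@M
    return np.c_[c['fx']*p[:,0]/p[:,2]+c['cx'],c['fy']*p[:,1]/p[:,2]+c['cy']]
def ray(n,uv,z):
    c,M=cam(n); uv=np.atleast_2d(uv)
    d=np.c_[(uv[:,0]-c['cx'])/c['fx'],(uv[:,1]-c['cy'])/c['fy'],np.ones(len(uv))]@M.T
    return c['eye']+d*((z-c['eye'][2])/d[:,2])[:,None]
E
python3 - <<'E'
from h import *
names="bottle tin cone weight round_pad square_pad hex_pad tray heel".split()
out={}
for n in("top","scene"):
    im=snapshot(n); out[n+"_im"]=im
    for t in names:
        for i,r in enumerate(spotter.trace(t,n)[:5]):
            if r['p']<.3: continue
            m=r['region']; out[f"{n}/{t}/{i}"]=m
            ys,xs=np.nonzero(m)
            print(n,t,round(r['p'],2),np.round(r['centre'],1),m.sum(),(xs.min(),xs.max(),ys.min(),ys.max()))
np.savez("reg.npz",**out)
E
```

```text
top bottle 0.61 [305.1 151.2] 520 (np.int64(292), np.int64(317), np.int64(139), np.int64(165))
top tin 0.9 [169.9 119.5] 840 (np.int64(150), np.int64(185), np.int64(101), np.int64(136))
top tin 0.77 [269.5 176.4] 547 (np.int64(259), np.int64(281), np.int64(166), np.int64(191))
top tin 0.65 [313.2 260.5] 690 (np.int64(300), np.int64(330), np.int64(244), np.int64(274))
top tin 0.56 [214.2 253.2] 657 (np.int64(199), np.int64(228), np.int64(240), np.int64(268))
top cone 0.74 [242.5 146.3] 538 (np.int64(232), np.int64(254), np.int64(130), np.int64(160))
top weight 0.72 [272.3 149.6] 544 (np.int64(261), np.int64(286), np.int64(139), np.int64(165))
top weight 0.52 [305.5 151.5] 529 (np.int64(292), np.int64(316), np.int64(139), np.int64(165))
top round_pad 0.7 [295.1 163.8] 246 (np.int64(287), np.int64(314), np.int64(146), np.int64(171))
top round_pad 0.5 [241.4 145. ] 481 (np.int64(232), np.int64(254), np.int64(131), np.int64(159))
top square_pad 0.46 [256.  190.4] 195 (np.int64(254), np.int64(279), np.int64(167), np.int64(196))
top hex_pad 0.45 [251. 147.] 96 (np.int64(230), np.int64(258),
[... 480 characters left out ...]
int64(167), np.int64(232))
scene tin 0.75 [179.4 175.4] 1551 (np.int64(163), np.int64(193), np.int64(142), np.int64(206))
scene tin 0.58 [262.4 148.3] 768 (np.int64(251), np.int64(273), np.int64(125), np.int64(180))
scene cone 0.72 [303.7 204.3] 1416 (np.int64(284), np.int64(309), np.int64(158), np.int64(235))
scene weight 0.88 [268.8 226.8] 950 (np.int64(251), np.int64(281), np.int64(207), np.int64(245))
scene round_pad 0.48 [245.6 251.8] 201 (np.int64(222), np.int64(252), np.int64(238), np.int64(255))
scene tray 0.77 [114.1 269.8] 10642 (np.int64(44), np.int64(182), np.int64(204), np.int64(341))
scene heel 0.84 [346.4 172.3] 1553 (np.int64(311), np.int64(373), np.int64(155), np.int64(198))
```

```bash
cat >> h.py <<'E'
from scipy.optimize import minimize
a=np.linspace(0,2*np.pi,48,endpoint=False)
def cyl(r,z0,z1,r1=None):
    r1=r if r1 is None else r1
    return np.r_[np.c_[r*np.cos(a),r*np.sin(a),0*a+z0],np.c_[r1*np.cos(a),r1*np.sin(a),0*a+z1]]
def box(lx,ly,z0,z1):
    return np.array([[i*lx/2,j*ly/2,z] for i in(-1,1) for j in(-1,1) for z in(z0,z1)])
hexa=np.array([[.027/np.cos(np.pi/6)*np.cos(k*np.pi/3),.027/np.cos(np.pi/6)*np.sin(k*np.pi/3),z] for k in range(6) for z in(0,.003)])
MOD=dict(bottle=[cyl(.02,0,.1),cyl(.02,.1,.118,.012),cyl(.012,.115,.13)],tin=[box(.04,.04,0,.116),cyl(.011,.116,.131)],
 cone=[cyl(.024,0,.008),cyl(.021,.008,.106,.013),cyl(.011,.106,.14)],weight=[cyl(.026,0,.03),cyl(.008,.03,.036),cyl(.012,.036,.06)],
 tray=[box(.29,.14,0,.014)],heel=[box(.15,.12,0,.012)],round_pad=[cyl(.028,0,.003)],square_pad=[box(.056,.056,0,.003)],hex_pad=[hexa])
def sil(n,t,x,y,yaw,z):
    S=8; m=np.zeros((384,512),np.uint8); c,s=np.cos(yaw),np.sin(yaw)
    for P in MOD[t]:
        W=P@np.array([[c,s,0],[-s,c,0],[0,0,1]])+[x,y,z]
        h=cv2.convexHull(proj(n,W).astype(np.float32))
        cv2.fillConvexPoly(m,np.round(h*S).astype(np.int32),255,cv2.LINE_AA,3)
    return m/255.
def fit(t,masks,z,x0,yaw=True,ign={}):
    """masks: {cam:region}; returns x,y,yaw minimising 1-IoU summed over cameras"""
    def f(p):
        e=0
        for n,m in masks.items():
            s=sil(n,t,p[0],p[1],p[2] if yaw else 0,z); k=~ign.get(n,np.zeros_like(m)); q=m*k; s=s*k
            e+=1-np.minimum(s,q).sum()/np.maximum(s,q).sum()
        return e
    best=None
    for y0 in ([x0[2]] if not yaw else [x0[2]-.2,x0[2],x0[2]+.2]):
        r=minimize(f,[x0[0],x0[1],y0],method='Nelder-Mead',options=dict(initial_simplex=np.array([[0,0,0],[.008,0,0],[0,.008,0],[0,0,.15]])+[x0[0],x0[1],y0],xatol=1e-4,fatol=1e-4))
        if best is None or r.fun<best.fun: best=r
    return best.x,best.fun/len(masks)
E
python3 - <<'E'
from h import *
d=np.load("reg.npz")
sel=dict(bottle=(0,0),tin=(1,0),cone=(0,0),weight=(0,0),tray=(0,0),heel=(0,0))
Z=dict(bottle=.021,tin=.021,cone=.021,weight=.018,tray=0,heel=0)
H=dict(bottle=.06,tin=.08,cone=.08,weight=.05,tray=.007,heel=.02)
M={t:dict(top=d[f"top/{t}/{i}"],scene=d[f"scene/{t}/{j}"]) for t,(i,j) in sel.items()}
for t in sel:
    p0=ray("top",np.argwhere(M[t]['top']).mean(0)[::-1],H[t])[0]
    y0=np.pi/2 if t in('tray','heel') else -.1
    for cams in(('top','scene'),('top',),('scene',)):
        mk={n:M[t][n] for n in cams}
        ign={n:np.any([cv2.dilate(M[o][n].astype(np.uint8),np.ones((3,3)))>0 for o in('bottle','tin','cone','weight') if o!=t],axis=0) for n in cams}
        x,e=fit(t,mk,Z[t],(p0[0],p0[1],y0),t in('tin','tray','heel'),ign)
        print(t,cams,np.round(x,4),round(e,3))
E
```

```text
bottle ('top', 'scene') [ 0.6135 -0.0822 -0.0909] 0.142
bottle ('top',) [ 0.6127 -0.0838 -0.044 ] 0.115
bottle ('scene',) [ 0.6132 -0.0786 -0.075 ] 0.086
tin ('top', 'scene') [ 0.5656 -0.0187 -0.0353] 0.093
tin ('top',) [ 0.5651 -0.0194 -0.051 ] 0.125Traceback (most recent call last):
  File "<stdin>", line 13, in <module>
  File "h.py", line 41, in fit
    r=minimize(f,[x0[0],x0[1],y0],method='Nelder-Mead',options=dict(initial_simplex=np.array([[0,0,0],[.008,0,0],[0,.008,0],[0,0,.15]])+[x0[0],x0[1],y0],xatol=1e-4,fatol=1e-4))
    res = _minimize_neldermead(fun, x0, args, callback, bounds=bounds,
                               **options)
    fxr = func(xr)
    fx = function(np.copy(x), *(wrapper_args + args))
  File "h.py", line 36, in f
    s=sil(n,t,p[0],p[1],p[2] if yaw else 0,z); k=~ign.get(n,np.zeros_like(m)); q=m*k; s=s*k
  File "h.py", line 28, in sil
    h=cv2.convexHull(proj(n,W).astype(np.float32))
                     ~~~~^^^^^
  File "h.py", line 7, in proj
    c,M=cam(n); p=(np.atleast_2d(P)-c['eye'])@M
        ~~~^^^
  File "h.py", line 5, in cam
    c=calibration(n); return c,R.from_quat(c['attitude']).as_matrix()
ValueError: time passes only in moves, steps and waits
```

```bash
sed -i 's/^def cam(n):/import functools\n@functools.cache\ndef cam(n):/' h.py
cat > m.py <<'E'
from h import *
d=np.load("reg.npz")
sel=dict(bottle=(0,0),tin=(1,0),cone=(0,0),weight=(0,0),tray=(0,0),heel=(0,0))
Z=dict(bottle=.021,tin=.021,cone=.021,weight=.018,tray=0,heel=0)
H=dict(bottle=.06,tin=.08,cone=.08,weight=.05,tray=.007,heel=.02)
M={t:dict(top=d[f"top/{t}/{i}"],scene=d[f"scene/{t}/{j}"]) for t,(i,j) in sel.items()}
vis={n:d[n+"_im"][:,:,::-1].copy() for n in('top','scene')}
for t in sel:
    p0=ray("top",np.argwhere(M[t]['top']).mean(0)[::-1],H[t])[0]
    y0=np.pi/2 if t in('tray','heel') else -.1
    for cams in(('top',),('scene',),('top','scene')):
        mk={n:M[t][n] for n in cams}
        ign={n:np.any([cv2.dilate(M[o][n].astype(np.uint8),np.ones((3,3)))>0 for o in('bottle','tin','cone','weight') if o!=t],axis=0) for n in cams}
        x,e=fit(t,mk,Z[t],(p0[0],p0[1],y0),t in('tin','tray','heel'),ign)
        print(t,cams,np.round(x,4),round(e,3))
    for n in vis:
        s=(sil(n,t,*x,Z[t])>.5).astype(np.uint8); cs,_=cv2.findContours(s,0,2); cv2.drawContours(vis[n],cs,-1,(0,255,0),1)
v=np.hstack([cv2.resize(vis['top'][90:260,190:360],(400,400)),cv2.resize(vis['scene'][140:270,190:320],(400,400))])
cv2.imwrite("pics/fit0.png",v)
E
python3 m.py
```

```text
bottle ('top',) [ 0.6127 -0.0838 -0.044 ] 0.115
bottle ('scene',) [ 0.6132 -0.0786 -0.075 ] 0.086
bottle ('top', 'scene') [ 0.6135 -0.0822 -0.0909] 0.142
tin ('top',) [ 0.5651 -0.0194 -0.051 ] 0.125
tin ('scene',) [ 0.5678 -0.0185 -0.2569] 0.034
tin ('top', 'scene') [ 0.5656 -0.0187 -0.0353] 0.093
cone ('top',) [ 0.6303  0.0336 -0.1343] 0.082
cone ('scene',) [ 0.6319  0.0387 -0.2117] 0.093
cone ('top', 'scene') [ 0.6321  0.0356 -0.169 ] 0.133
weight ('top',) [ 0.6177 -0.0276 -0.0145] 0.101
weight ('scene',) [ 0.6218 -0.0231 -0.1483] 0.055
weight ('top', 'scene') [ 0.6204 -0.0246 -0.142 ] 0.111
tray ('top',) [ 0.5258 -0.285   3.1898] 0.029
tray ('scene',) [ 0.5279 -0.2821  3.2025] 0.1
tray ('top', 'scene') [ 0.527  -0.2834  0.0535] 0.071
heel ('top',) [0.5236 0.2764 1.8493] 0.297
heel ('scene',) [0.5089 0.2702 2.1337] 0.276
heel ('top', 'scene') [0.5173 0.2757 1.9168] 0.306
```

View pics/fit0.png

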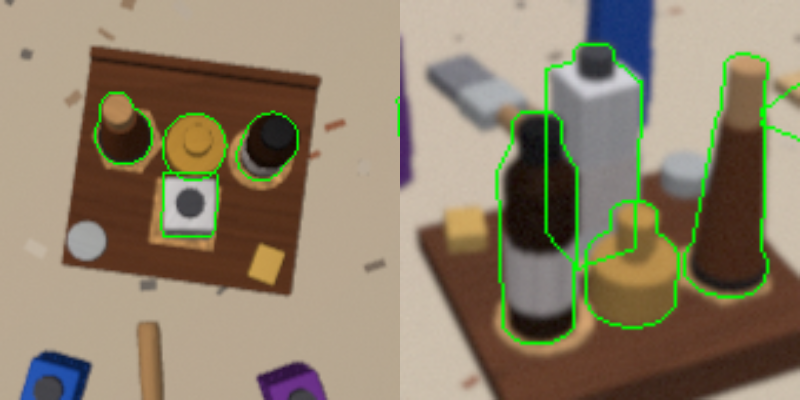

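The top picture shows the bottle at about (475,240), the tin at (420,275), the cone at (378,225) and the weight at (427,235). The tray is on the right and the heel on the left. The overlay agrees to a few mm. I'll start with the bottle.

move_arm:
  plan:
    - [[7.52,8.84,0.4,0,0,7.27,1],[7.52,8.84,0.4,0,0,7.27,1],[7.52,8.84,0.4,0,0,7.27,1],[7.52,8.84,0.4,0,0,7.27,1],[7.52,8.84,0.4,0,0,7.27,1],[7.52,8.84,0.4,0,0,7.27,1],[7.52,8.84,0.4,0,0,7.27,1],[7.52,8.84,0.4,0,0,7.27,1],[7.52,8.84,0.4,0,0,7.27,1],[7.52,8.84,0.4,0,0,7.27,1],[7.52,8.84,0.4,0,0,7.27,1],[7.52,8.84,0.4,0,0,7.27,1],[7.52,8.84,0.4,0,0,7.27,1],[7.52,8.84,0.4,0,0,7.27,1],[7.52,8.84,0.4,0,0,7.27,1],[7.52,8.84,0.4,0,0,7.27,1]]

```text
t: 2.7
position: [0.613, -0.0826, 0.2515]
eef_rot: [0.752, 0.659, -0.0, 0.0]
wrist_force: [0.6, 0.2, 0.6]
finger_gap: 0.0858
```

```bash
python3 - <<'E'
from h import *
a=snapshot("top")[100:260,180:340,::-1];b=snapshot("scene")[60:280,170:340,::-1]
cv2.imwrite("pics/g1.png",np.hstack([cv2.resize(a,(400,400)),cv2.resize(b,(309,400))]))
E
```

```text
(no output)
```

View pics/g1.png

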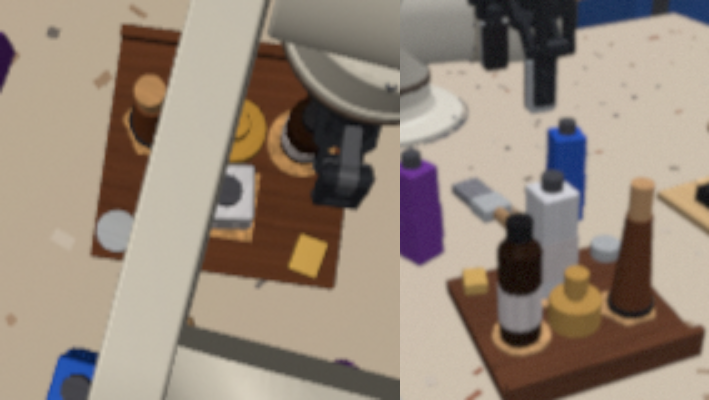

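Top view: the gripper is over the bottle, with one finger in front of it at about (340,170). Descending and closing.

move_arm:
  plan:
    - [[0,0,-0.7,0,0,0,1],[0,0,-1.4,0,0,0,1],[0,0,-2.0,0,0,0,1],[0,0,-2.5,0,0,0,1],[0,0,-2.9,0,0,0,1],[0,0,-3.2,0,0,0,1],[0,0,-3.34,0,0,0,1],[0,0,-3.34,0,0,0,0.3],[0,0,-3.34,0,0,0,-0.1],[0,0,-3.34,0,0,0,-0.4],[0,0,-3.34,0,0,0,-1],[0,0,-3.34,0,0,0,-1],[0,0,-3.34,0,0,0,-1],[0,0,-3.34,0,0,0,-1],[0,0,-3.34,0,0,0,-1],[0,0,-3.34,0,0,0,-1]]

```text
t: 4.4
position: [0.6144, -0.0818, 0.0856]
eef_rot: [0.751, 0.66, 0.001, 0.001]
wrist_force: [2.4, -0.5, 6.4]
finger_gap: 0.0387
```

move_arm:
  plan:
    - [[0,0,0.3,0,0,0,-1],[0,0,0.8,0,0,0,-1],[0,0,1.4,0,0,0,-1],[0,-0.5,1.5,0,0,0,-1],[0,-1.1,1.5,0,0,0,-1],[0,-1.8,1.5,0,0,0,-1],[0,-2.5,1.5,0,0,0,-1],[0,-3.1,1.5,0,0,0,-1],[0,-3.6,1.5,0,0,0,-1],[0,-3.93,1.4,0,0,0,-1],[0,-3.93,1.0,0,0,0,-1],[0,-3.93,0.6,0,0,0,-1],[0,-3.93,0.2,0,0,0,-1],[0,-3.93,-0.05,0,0,0,-1],[0,-3.93,-0.2,0,0,0,-1],[0,-3.93,-0.28,0,0,0,-1],[0,-3.93,-0.31,0,0,0,-1],[0,-3.93,-0.31,0,0,0,-1]]

```text
t: 6.2
position: [0.6137, -0.2782, 0.0693]
eef_rot: [0.751, 0.66, 0.0, 0.0]
wrist_force: [-0.3, 0.0, -1.6]
finger_gap: 0.0393
```

move_arm:
  plan:
    - [[0,0,-0.02,0,0,0,-1],[0,0,-0.02,0,0,0,-0.05],[0,0,-0.02,0,0,0,0.1],[0,0,-0.02,0,0,0,0.4],[0,0,-0.02,0,0,0,0.4],[0,0,-0.02,0,0,0,0.4],[0,0,0.3,0,0,0,0.4],[0,0,0.8,0,0,0,0.4],[0,0,1.6,0,0,0,0.4],[0,0,2.4,0,0,0,0.4],[0,0,3.2,0,0,0,0.4],[0,0,3.6,0,0,0,0.4]]

```text
t: 7.4
position: [0.6138, -0.2783, 0.2544]
eef_rot: [0.751, 0.66, 0.001, 0.003]
wrist_force: [1.0, 0.4, 0.3]
finger_gap: 0.0597
```

```bash
cat > look.py <<'E'
import sys
from h import *
# args: thing z x y [yaw]
t,z,x,y=sys.argv[1],*map(float,sys.argv[2:5]); yaw=float(sys.argv[5]) if len(sys.argv)>5 else 0
for n in('top','scene'):
    snapshot(n)
    for r in spotter.trace(t,n)[:5]:
        if r['p']<.3: continue
        c=np.argwhere(r['region']).mean(0)[::-1]
        if np.hypot(*(c-proj(n,[x,y,z+.05 if len(MOD[t])>1 else z])[0]))>25: continue
        f,e=fit(t,{n:r['region']},z,(x,y,yaw),len(sys.argv)>5); print(n,t,round(r['p'],2),np.round(f,4),round(e,3))
s=monitor.state(); print(s['position'],s['finger_gap'])
E
python3 look.py bottle .004 .6135 -.278
```

```text
top bottle 0.9 [ 0.6129 -0.2807  0.1553] 0.075
scene bottle 0.61 [ 0.6134 -0.2781  0.105 ] 0.071
[ 0.61340104 -0.27811185  0.24954   ] 0.059969276649184465
```

move_arm:
  plan:
    - [[-0.2,1.0,0,0,0,0,1],[-0.4,2.0,0,0,0,0,1],[-0.6,3.0,0,0,0,0,1],[-0.75,4.0,0,0,0,0,1],[-0.9,4.8,0,0,0,0,1],[-0.95,5.19,0,0,0,0,1],[-0.95,5.19,0,0,0,0,1],[-0.95,5.19,-0.6,0,0,0,1],[-0.95,5.19,-1.3,0,0,0,1],[-0.95,5.19,-2.0,0,0,0,1],[-0.95,5.19,-2.5,0,0,0,1],[-0.95,5.19,-2.9,0,0,0,1],[-0.95,5.19,-3.1,0,0,0,1],[-0.95,5.19,-3.15,0,0,0,1],[-0.95,5.19,-3.15,0,0,0,0.3],[-0.95,5.19,-3.15,0,0,0,-0.1],[-0.95,5.19,-3.15,0,0,0,-1],[-0.95,5.19,-3.15,0,0,0,-1],[-0.95,5.19,-3.15,0,0,0,-1],[-0.95,5.19,-3.15,0,0,0,-1]]

```text
t: 9.6
position: [0.5661, -0.0187, 0.0924]
eef_rot: [0.751, 0.66, 0.0, 0.0]
wrist_force: [-3.8, -0.4, 8.0]
finger_gap: 0.0411
```

move_arm:
  plan:
    - [[0,0,0,0,0,0,-1],[0,0,0,0,0,0,-1]]

```text
t: 9.8
position: [0.5662, -0.0187, 0.0924]
eef_rot: [0.751, 0.66, 0.0, 0.0]
wrist_force: [-4.2, -1.0, 8.3]
finger_gap: 0.0404
```

move_arm:
  plan:
    - [[0,0,0.3,0,0,0,-1],[0,0,0.8,0,0,0,-1],[0,0,1.4,0,0,0,-1],[-0.1,-0.5,1.6,0,0,0,-1],[-0.3,-1.2,1.6,0,0,0,-1],[-0.5,-2.0,1.6,0,0,0,-1],[-0.7,-2.8,1.6,0,0,0,-1],[-0.78,-3.6,1.6,0,0,0,-1],[-0.78,-4.4,1.6,0,0,0,-1],[-0.78,-5.0,1.6,0,0,0,-1],[-0.78,-5.29,1.4,0,0,0,-1],[-0.78,-5.29,1.0,0,0,0,-1],[-0.78,-5.29,0.6,0,0,0,-1],[-0.78,-5.29,0.2,0,0,0,-1],[-0.78,-5.29,-0.05,0,0,0,-1],[-0.78,-5.29,-0.2,0,0,0,-1],[-0.78,-5.29,-0.28,0,0,0,-1],[-0.78,-5.29,-0.32,0,0,0,-1],[-0.78,-5.29,-0.34,0,0,0,-1],[-0.78,-5.29,-0.34,0,0,0,-1]]

```text
t: 11.8
position: [0.5273, -0.2833, 0.0755]
eef_rot: [0.751, 0.66, 0.0, 0.001]
wrist_force: [-2.1, 2.6, 4.7]
finger_gap: 0.0404
```

move_arm:
  plan:
    - [[0,0,0,0,0,0,-0.05],[0,0,0,0,0,0,0.1],[0,0,0,0,0,0,0.4],[0,0,0,0,0,0,0.4],[0,0,0,0,0,0,0.4],[0,0,0.3,0,0,0,0.4],[0,0,0.8,0,0,0,0.4],[0,0,1.6,0,0,0,0.4],[0,0,2.4,0,0,0,0.4],[0,0,3.2,0,0,0,0.4],[0,0,3.8,0,0,0,0.4],[0,0,3.8,0,0,0,0.4]]

```text
t: 13.0
position: [0.5278, -0.2837, 0.2702]
eef_rot: [0.751, 0.66, 0.001, 0.004]
wrist_force: [-0.4, 0.1, 0.2]
finger_gap: 0.0595
```

```bash
python3 look.py tin .004 .527 -.283 -.13
```

```text
top tin 0.55 [ 0.5233 -0.2839  0.0284] 0.088
scene tin 0.62 [ 0.4976 -0.2777 -0.0834] 0.467
[ 0.52668431 -0.28290209  0.26353553] 0.05983456245106666
```

move_arm:
  plan:
    - [[0.3,0.9,0,0,0,0,1],[0.6,1.8,0,0,0,0,1],[0.9,2.7,0,0,0,0,1],[1.2,3.6,0,0,0,0,1],[1.5,4.5,0,0,0,0,1],[1.8,5.4,0,0,0,0,1],[2.0,6.1,0,0,0,0,1],[2.1,6.38,0,0,0,0,1],[2.1,6.38,-0.5,0,0,0,1],[2.1,6.38,-1.2,0,0,0,1],[2.1,6.38,-1.9,0,0,0,1],[2.1,6.38,-2.4,0,0,0,1],[2.1,6.38,-2.65,0,0,0,1],[2.1,6.38,-2.71,0,0,0,1],[2.1,6.38,-2.71,0,0,0,0.3],[2.1,6.38,-2.71,0,0,0,-0.1],[2.1,6.38,-2.71,0,0,0,-0.4],[2.1,6.38,-2.71,0,0,0,-1],[2.1,6.38,-2.71,0,0,0,-1],[2.1,6.38,-2.71,0,0,0,-1]]

```text
t: 15.2
position: [0.6324, 0.0358, 0.1296]
eef_rot: [0.751, 0.66, 0.0, 0.001]
wrist_force: [1.2, -0.1, 5.8]
finger_gap: 0.0206
```

move_arm:
  plan:
    - [[0,0,0,0,0,0,-1],[0,0,0,0,0,0,-1],[0,0,0,0,0,0,-1]]

```text
t: 15.5
position: [0.6324, 0.0358, 0.1296]
eef_rot: [0.752, 0.66, 0.001, 0.001]
wrist_force: [0.9, -0.6, 6.6]
finger_gap: 0.0204
```

```bash
python3 - <<'E'
from h import *
a=snapshot("top")[90:300,230:480,::-1];b=snapshot("scene")[100:350,30:350,::-1]
cv2.imwrite("pics/g2.png",np.hstack([cv2.resize(a,(380,320)),cv2.resize(b,(410,320))]))
E
```

```text
(no output)
```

View pics/g2.png

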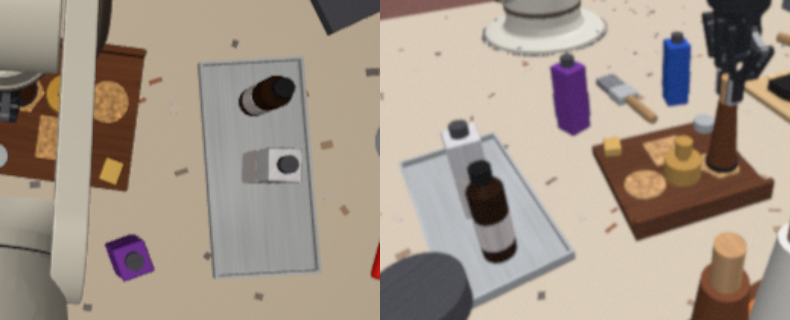

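Both are upright in the tray: top view, bottle at about (265,95) and tin at (280,165). The cone's core is between the fingers. Taking it to the third slot.

move_arm:
  plan:
    - [[0,0,0.3,0,0,0,-1],[0,0,0.8,0,0,0,-1],[0,0,1.5,0,0,0,-1],[0,0,2.1,0,0,0,-1],[-0.5,-0.6,2.3,0,0,0,-1],[-1.0,-1.2,2.3,0,0,0,-1],[-1.6,-1.9,2.3,0,0,0,-1],[-2.2,-2.6,2.3,0,0,0,-1],[-2.8,-3.3,2.3,0,0,0,-1],[-3.3,-4.0,2.3,0,0,0,-1],[-3.7,-4.7,2.3,0,0,0,-1],[-3.8,-5.4,2.3,0,0,0,-1],[-3.8,-6.1,2.2,0,0,0,-1],[-3.8,-6.47,1.8,0,0,0,-1],[-3.8,-6.47,1.3,0,0,0,-1],[-3.8,-6.47,0.8,0,0,0,-1],[-3.8,-6.47,0.4,0,0,0,-1],[-3.8,-6.47,0.1,0,0,0,-1],[-3.8,-6.47,-0.1,0,0,0,-1],[-3.8,-6.47,-0.2,0,0,0,-1]]

```text
t: 17.6
position: [0.4419, -0.2876, 0.1186]
eef_rot: [0.751, 0.66, -0.0, -0.0]
wrist_force: [0.3, -0.4, -1.6]
finger_gap: 0.0203
```

move_arm:
  plan:
    - [[0,0,-0.06,0,0,0,-1],[0,0,-0.1,0,0,0,-1],[0,0,-0.13,0,0,0,-1],[0,0,-0.14,0,0,0,-1],[0,0,-0.14,0,0,0,-1]]

```text
t: 18.1
position: [0.4423, -0.2879, 0.1125]
eef_rot: [0.751, 0.66, 0.0, 0.001]
wrist_force: [-0.5, -0.1, 5.0]
finger_gap: 0.0206
```

move_arm:
  plan:
    - [[0,0,0,0,0,0,-0.4],[0,0,0,0,0,0,-0.2],[0,0,0,0,0,0,0.1],[0,0,0,0,0,0,0.1],[0,0,0,0,0,0,0.1],[0,0,0.3,0,0,0,0.1],[0,0,0.8,0,0,0,0.1],[0,0,1.6,0,0,0,0.1],[0,0,2.4,0,0,0,0.1],[0,0,3.0,0,0,0,0.1],[0,0,3.0,0,0,0,0.1]]

```text
t: 19.2
position: [0.4429, -0.2884, 0.2661]
eef_rot: [0.751, 0.66, 0.0, 0.003]
wrist_force: [0.7, 0.2, -1.2]
finger_gap: 0.0472
```

```bash
python3 - <<'E'
from h import *
v=[]
for n in('top','scene'):
    im=snapshot(n); vis=im[:,:,::-1].copy()
    for t,z,g,yaw in(('weight',.018,(.62,-.0255,0),0),('round_pad',.018,(.613,-.082,0),0),('square_pad',.018,(.565,-.019,-.13),1),('hex_pad',.018,(.63,.036,0),1),('heel',0,(.517,.276,1.5),0)):
        for r in spotter.trace(t,n)[:6]:
            c=np.argwhere(r['region']).mean(0)[::-1]
            if r['p']<.25 or np.hypot(*(c-proj(n,[g[0],g[1],z])[0]))>15: continue
            if t=='heel':
                print(n,'heel',r['p'],cv2.minAreaRect(np.argwhere(r['region'])[:,::-1].astype(np.int32))); np.save(f'heel_{n}.npy',r['region']); continue
            f,e=fit(t,{n:r['region']},z,g,yaw); print(n,t,round(r['p'],2),np.round(f,4),round(e,3))
            cs,_=cv2.findContours((sil(n,t,*f,z)>.5).astype(np.uint8),0,2); cv2.drawContours(vis,cs,-1,(0,255,0),1)
    v.append(vis)
np.save('top1.npy',snapshot('top'))
cv2.imwrite("pics/p1.png",np.hstack([cv2.resize(v[0][100:260,90:330],(450,300)),cv2.resize(v[1][150:270,200:340],(350,300))]))
E
```

```text
top weight 0.64 [ 0.6192 -0.0261  0.0093] 0.108
top round_pad 0.92 [ 0.6113 -0.0826 -0.0157] 0.128
top square_pad 0.64 [ 0.563  -0.0171 -0.146 ] 0.091
top hex_pad 0.58 [0.6287 0.0317 0.359 ] 0.113
top heel 0.59 ((126.34123229980469, 201.49278259277344), (59.84729766845703, 73.60581970214844), 2.6025619506835938)
scene weight 0.74 [ 0.6227 -0.0237  0.066 ] 0.057
scene round_pad 0.9 [ 0.6142 -0.0782  0.0009] 0.151
scene square_pad 0.74 [ 0.5618 -0.0149 -0.0281] 0.46
scene hex_pad 0.56 [0.6317 0.0348 0.3389] 0.092
scene heel 0.94 ((343.4932556152344, 171.20944213867188), (57.77507781982422, 36.036766052246094), 35.53767395019531)
```

View pics/p1.png

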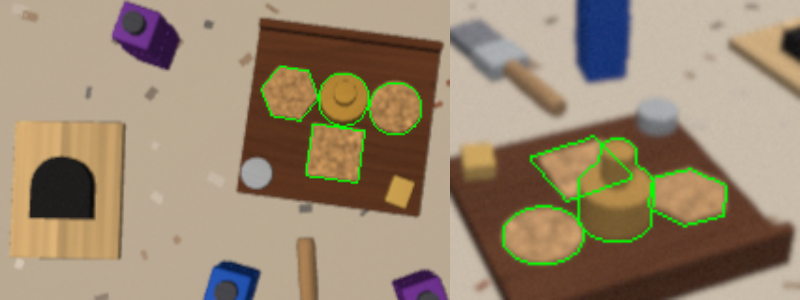

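The overlay matches the pads well in the top view: hex (290,92), round (395,107), square (335,152). The three pads confirm the 58 mm layout. Next: the heel outline, and the camera bias from the things whose positions the gripper fixed.

```bash
cat >> h.py <<'E'
th=np.linspace(-np.pi/2,np.pi/2,30)
D=np.r_[[[-.0335,-.032],[-.0335,.032]],np.c_[.0015+.032*np.cos(th),.032*np.sin(th)]]
MOD['D']=[np.r_[np.c_[D,0*D[:,:1]],np.c_[D,0*D[:,:1]+.022]]]
MOD['board']=[box(.15,.12,0,.012)]
E
for a in "bottle .004 .6135 -.278" "tin .004 .527 -.283 -.13" "cone .004 .442 -.2877"; do python3 look.py $a; done
python3 - <<'E'
from h import *
for n in('top','scene'):
    im=snapshot(n).astype(int); r=np.load(f'heel_{n}.npy'); r=cv2.dilate(r.astype(np.uint8),np.ones((5,5)))
    num,lab,st,ce=cv2.connectedComponentsWithStats(((im.sum(2)<150)&(r>0)).astype(np.uint8))
    k=1+st[1:,4].argmax(); m=lab==k
    f,e=fit('D',{n:m},.012,(.517,.276,-.05)); print(n,m.sum(),np.round(f,4),round(e,3))
    f,e=fit('board',{n:r>0},0,(.517,.276,-.05)); print(n,'board',np.round(f,4),round(e,3))
E
```

```text
top bottle 0.71 [ 0.612  -0.2788  0.0623] 0.178
scene bottle 0.8 [ 0.6128 -0.2781  0.079 ] 0.073
[ 0.44194773 -0.28765396  0.26178727] 0.04680222188755545
top tin 0.61 [ 0.5229 -0.2818  0.0412] 0.096
scene tin 0.72 [ 0.5147 -0.2796 -0.0606] 0.463
[ 0.44196738 -0.2876144   0.261781  ] 0.047094485396767125
top cone 0.7 [ 0.4395 -0.2889  0.1267] 0.105
scene cone 0.88 [ 0.4386 -0.287   0.0585] 0.539
[ 0.44196965 -0.28762783  0.26175489] 0.04722881544070918
top 963 [ 0.5272  0.2761 -0.019 ] 0.144
top board [ 0.5236  0.276  -0.0148] 0.067
scene 490 [0.521  0.2816 0.6321] 0.271
scene board [ 0.5217  0.273  -0.0348] 0.22
```

move_arm:
  plan:
    - [[0.5,0.8,0,0,0,0,0.4],[1.1,1.6,0,0,0,0,0.4],[1.7,2.4,0,0,0,0,0.4],[2.3,3.3,0,0,0,0,0.4],[2.9,4.2,0,0,0,0,0.4],[3.4,4.9,0,0,0,0,0.4],[3.59,5.26,0,0,0,0,0.4],[3.59,5.26,0,0,0,0,0.4],[3.59,5.26,-0.7,0,0,0,0.4],[3.59,5.26,-1.5,0,0,0,0.4],[3.59,5.26,-2.3,0,0,0,0.4],[3.59,5.26,-3.1,0,0,0,0.4],[3.59,5.26,-3.6,0,0,0,0.4],[3.59,5.26,-3.9,0,0,0,0.4],[3.59,5.26,-4.1,0,0,0,0.4],[3.59,5.26,-4.2,0,0,0,0.4],[3.59,5.26,-4.2,0,0,0,0.4]]

```text
t: 22.25
position: [0.6217, -0.0248, 0.0522]
eef_rot: [0.752, 0.66, 0.0, 0.0]
wrist_force: [0.2, -0.6, 0.0]
finger_gap: 0.0598
```

move_arm:
  plan:
    - [[0,0,0,0,0,0,0],[0,0,0,0,0,0,-0.2],[0,0,0,0,0,0,-0.3],[0,0,0,0,0,0,-0.4],[0,0,0,0,0,0,-0.5],[0,0,0,0,0,0,-0.5],[0,0,0,0,0,0,-0.5]]

```text
t: 22.95
position: [0.6222, -0.0248, 0.0525]
eef_rot: [0.752, 0.66, 0.001, 0.001]
wrist_force: [4.0, -0.1, 6.2]
finger_gap: 0.0223
```

move_arm:
  plan:
    - [[0,0,0,0,0,0,0.4],[0,0,0,0,0,0,0.4],[0,0,0,0,0,0,0.4],[0,0,0,0,0,1.0,0.4],[0,0,0,0,0,2.0,0.4],[0,0,0,0,0,3.0,0.4],[0,0,0,0,0,4.0,0.4],[0,0,0,0,0,5.0,0.4],[0,0,0,0,0,6.0,0.4],[0,0,0,0,0,7.0,0.4],[0,0,0,0,0,8.0,0.4],[0,0,0,0,0,9.0,0.4],[0,0,0,0,0,10.0,0.4],[0,0,-0.03,0,0,11.0,0.4],[0,0,-0.03,0,0,11.25,0.4],[0,0,-0.03,0,0,11.25,0],[0,0,-0.03,0,0,11.25,-0.2],[0,0,-0.03,0,0,11.25,-0.3],[0,0,-0.03,0,0,11.25,-0.45],[0,0,-0.03,0,0,11.25,-1]]

```text
t: 24.95
position: [0.6214, -0.025, 0.0504]
eef_rot: [0.065, 0.998, -0.0, -0.0]
wrist_force: [-1.5, -4.2, 2.5]
finger_gap: 0.0229
```

move_arm:
  plan:
    - [[0,0,0,0,0,0,-1],[0,0,0,0,0,0,-1],[0,0,0,0,0,0,-1],[0,0,0,0,0,0,-1]]

```text
t: 25.35
position: [0.6215, -0.0249, 0.0505]
eef_rot: [0.065, 0.998, -0.0, 0.0]
wrist_force: [-3.0, -4.6, 4.1]
finger_gap: 0.0222
```

```bash
python3 - <<'E'
from h import *
v=[]
for n in('top','scene'):
    im=snapshot(n); s=im.astype(int).sum(2); r=np.load(f'heel_{n}.npy'); r=cv2.erode(r.astype(np.uint8),np.ones((5,5)))
    num,lab,st,ce=cv2.connectedComponentsWithStats(((s<240)&(r>0)).astype(np.uint8))
    k=1+st[1:,4].argmax(); m=lab==k; print(n,st[k])
    vis=cv2.resize(im[:,:,::-1],None,fx=5,fy=5,interpolation=cv2.INTER_CUBIC)
    for y0 in(-.05,):
        f,e=fit('D',{n:m},.012,(.522,.275,y0)); print(n,np.round(f,4),round(e,3))
        cs,_=cv2.findContours((cv2.resize(sil(n,'D',*f,.012),None,fx=5,fy=5)>.5).astype(np.uint8),0,2); cv2.drawContours(vis,cs,-1,(0,255,0),1)
    x,y=st[k][:2]; v.append(cv2.resize(vis[(y-20)*5:(y+60)*5,(x-20)*5:(x+60)*5],(400,400)))
cv2.imwrite("pics/heel.png",np.hstack(v))
E
```

```text
top [ 106  184   35   33 1013]
top [ 0.5269  0.2761 -0.0233] 0.103
scene [333 159  33  21 496]
scene [ 0.524   0.2818 -0.2524] 0.279
```

View pics/heel.png

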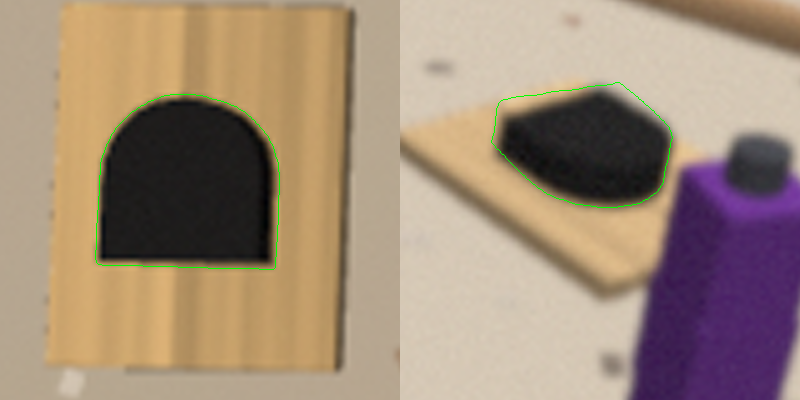

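The overlay fits the heel in the top view, centre about (.527,.276), with the scene view a few mm further in +y. I'll aim for (.527,.278) and carry the weight high over the purple tin.

move_arm:
  plan:
    - [[0,0,0.2,0,0,0,-1],[0,0,0.6,0,0,0,-1],[0,0,1.2,0,0,0,-1],[0,0,1.8,0,0,0,-1],[0,0,2.4,0,0,0,-1],[-0.3,0.2,2.8,0,0,0,-1],[-0.8,0.6,2.9,0,0,0,-1],[-1.3,1.1,2.9,0,0,0,-1],[-1.7,1.7,2.9,0,0,0,-1],[-1.89,2.4,2.9,0,0,0,-1],[-1.89,3.1,2.9,0,0,0,-1],[-1.89,3.8,2.9,0,0,0,-1],[-1.89,4.5,2.9,0,0,0,-1],[-1.89,5.1,2.9,0,0,0,-1],[-1.89,5.6,2.8,0,0,0,-1],[-1.89,5.9,2.4,0,0,0,-1],[-1.89,6.06,2.0,0,0,0,-1],[-1.89,6.06,1.6,0,0,0,-1],[-1.89,6.06,1.3,0,0,0,-1],[-1.89,6.06,1.3,0,0,0,-1]]

```text
t: 27.45
position: [0.5259, 0.2781, 0.1133]
eef_rot: [0.065, 0.998, -0.001, -0.002]
wrist_force: [-0.4, -1.1, -5.5]
finger_gap: 0.0224
```

```bash
python3 - <<'E'
from h import *
s=monitor.state();print(s['position'],s['eef_rot'],s['wrist_force'],s['finger_gap'])
b=snapshot("scene")[70:230,250:450,::-1];a=snapshot("top")[130:260,60:220,::-1]
cv2.imwrite("pics/h2.png",np.hstack([cv2.resize(a,(393,320)),cv2.resize(b,(400,320))]))
E
```

```text
[0.5259146  0.27805389 0.1132728 ] [ 6.49297689e-02  9.97888139e-01 -6.80124261e-04 -1.71004850e-03] [-0.42214964 -1.11744272 -5.52353577] 0.022382255455579484
```

View pics/h2.png

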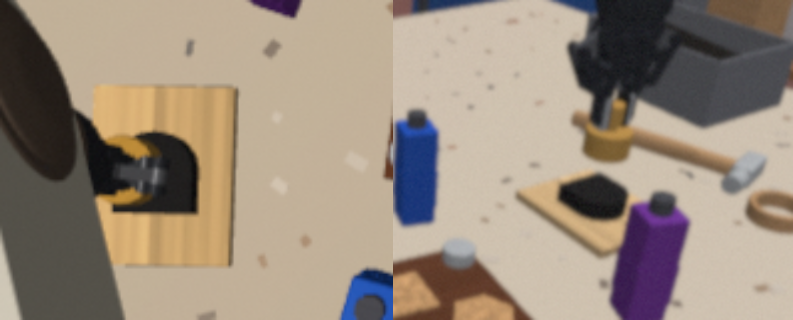

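The weight hangs level over the heel. Lowering slowly until contact.

move_arm:
  plan:
    - [[0,0,-0.15,0,0,0,-1],[0,0,-0.35,0,0,0,-1],[0,0,-0.55,0,0,0,-1],[0,0,-0.7,0,0,0,-1],[0,0,-0.8,0,0,0,-1],[0,0,-0.86,0,0,0,-1],[0,0,-0.89,0,0,0,-1],[0,0,-0.91,0,0,0,-1],[0,0,-0.91,0,0,0,-1]]

```text
t: 28.45
position: [0.527, 0.2784, 0.0699]
eef_rot: [0.065, 0.998, 0.0, 0.0]
wrist_force: [0.5, -0.4, -5.3]
finger_gap: 0.0221
```

move_arm:
  plan:
    - [[0,0,-0.02,0,0,0,-1],[0,0,-0.04,0,0,0,-1],[0,0,-0.05,0,0,0,-1],[0,0,-0.06,0,0,0,-1],[0,0,-0.06,0,0,0,-1]]

```text
t: 28.95
position: [0.5269, 0.2784, 0.0667]
eef_rot: [0.065, 0.998, -0.0, -0.0]
wrist_force: [-0.1, -0.5, -4.6]
finger_gap: 0.0227
```

move_arm:
  plan:
    - [[0,0,-0.01,0,0,0,-1],[0,0,-0.02,0,0,0,-1],[0,0,-0.02,0,0,0,-1]]

```text
t: 29.25
position: [0.5271, 0.2784, 0.0664]
eef_rot: [0.065, 0.998, 0.0, 0.0]
wrist_force: [-3.5, -3.0, 4.7]
finger_gap: 0.0221
```

move_arm:
  plan:
    - [[0,0,0,0,0,0,-0.4],[0,0,0,0,0,0,-0.3],[0,0,0,0,0,0,0],[0,0,0,0,0,0,0.4],[0,0,0,0,0,0,0.4],[0,0,0,0,0,0,0.4],[0,0,0.4,0,0,0,0.4],[0,0,1.0,0,0,0,0.4],[0,0,2.0,0,0,0,0.4],[0,0,3.0,0,0,0,0.4],[0,0,4.0,0,0,-1,0.4],[0,-1,4.0,0,0,-2,0.4],[0,-2,4.0,0,0,-3,0.4],[0,-3,4.0,0,0,-4,0.4],[0,-4,4.0,0,0,-5,0.4],[0,-5,4.0,0,0,-6,0.4],[0,-6,4.0,0,0,-7,0.4],[0,-7,4.0,0,0,-8,0.4],[0,-8,4.0,0,0,-9,0.4],[0,-9,4.0,0,0,-10,0.4]]

```text
t: 31.25
position: [0.5265, -0.1737, 0.266]
eef_rot: [0.693, 0.721, 0.0, 0.0]
wrist_force: [0.9, -0.1, 0.2]
finger_gap: 0.0597
```

```bash
python3 look.py weight .034 .527 .2784; python3 - <<'E'
from h import *
a=snapshot("top")
s=monitor.state();print(s['position'],s['eef_rot'])
v=[]
for n,(y,x) in(('top',(160,85)),('scene',(120,310))):
    im=snapshot(n); vis=cv2.resize(im[:,:,::-1],None,fx=5,fy=5,interpolation=cv2.INTER_CUBIC)
    for t,p,z in(('weight',(.527,.2784,0),.034),):
        cs,_=cv2.findContours((cv2.resize(sil(n,t,*p,z),None,fx=5,fy=5)>.5).astype(np.uint8),0,2); cv2.drawContours(vis,cs,-1,(0,255,0),1)
    v.append(vis[y*5:(y+80)*5,x*5:(x+80)*5])
cv2.imwrite("pics/w3.png",np.hstack(v))
E
```

```text
top weight 0.55 [0.5249 0.2765 0.0936] 0.081
scene weight 0.82 [ 0.5268  0.281  -0.0246] 0.212
[ 0.52675783 -0.17255382  0.26546854] 0.05968155737788081
[ 0.5269053  -0.17150583  0.26568973] [ 6.90994772e-01  7.22859719e-01  4.75597793e-05 -2.24966315e-04]
```

View pics/w3.png

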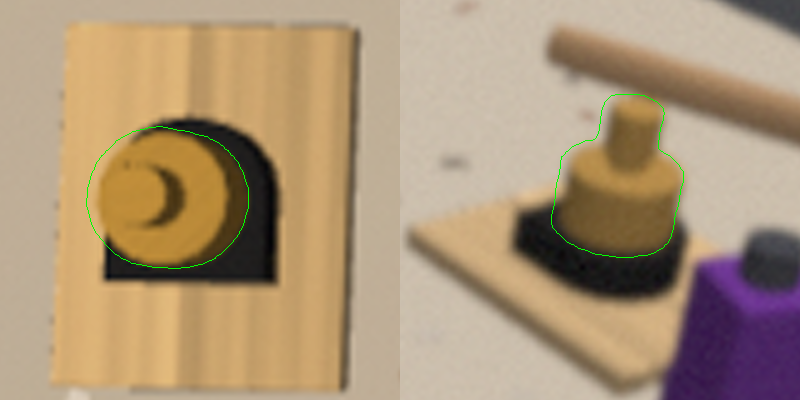

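With the weight's grip-fixed position (.527,.2784), the top camera reads (−2.1,−1.9) mm off and the scene camera (0,+2.6) mm off. Corrected for that, the heel centre is within about 2 mm of the weight. Next I bring the cone back.

move_arm:
  plan:
    - [[-0.6,-0.8,0,0,0,-0.5,0.4],[-1.2,-1.6,0,0,0,-1,0.4],[-1.7,-2.32,0,0,0,-1.25,0.4],[-1.7,-2.32,0,0,0,-1.25,0.4],[-1.7,-2.32,-0.6,0,0,-1.25,0.4],[-1.7,-2.32,-1.3,0,0,-1.25,0.4],[-1.7,-2.32,-2.0,0,0,-1.25,0.4],[-1.7,-2.32,-2.6,0,0,-1.25,0.4],[-1.7,-2.32,-2.9,0,0,-1.25,0.4],[-1.7,-2.32,-3.05,0,0,-1.25,0.4],[-1.7,-2.32,-3.05,0,0,-1.25,0],[-1.7,-2.32,-3.05,0,0,-1.25,-0.2],[-1.7,-2.32,-3.05,0,0,-1.25,-0.35],[-1.7,-2.32,-3.05,0,0,-1.25,-0.45],[-1.7,-2.32,-3.05,0,0,-1.25,-1],[-1.7,-2.32,-3.05,0,0,-1.25,-1],[-1.7,-2.32,-3.05,0,0,-1.25,-1],[-1.7,-2.32,-3.05,0,0,-1.25,-1]]

```text
t: 33.4
position: [0.4424, -0.288, 0.1142]
eef_rot: [0.752, 0.66, 0.0, 0.001]
wrist_force: [0.9, 1.1, 5.6]
finger_gap: 0.0207
```

move_arm:
  plan:
    - [[0,0,0.3,0,0,0,-1],[0,0,0.8,0,0,0,-1],[0,0,1.5,0,0,0,-1],[0,0.4,2.2,0,0,0,-1],[0,1.0,2.4,0,0,0,-1],[0.3,1.7,2.4,0,0,0,-1],[0.8,2.4,2.4,0,0,0,-1],[1.4,3.1,2.4,0,0,0,-1],[2.0,3.8,2.4,0,0,0,-1],[2.6,4.5,2.4,0,0,0,-1],[3.2,5.2,2.4,0,0,0,-1],[3.6,5.8,2.3,0,0,0,-1],[3.78,6.2,2.2,0,0,0,-1],[3.78,6.43,1.9,0,0,0,-1],[3.78,6.43,1.5,0,0,0,-1],[3.78,6.43,1.1,0,0,0,-1],[3.78,6.43,0.8,0,0,0,-1],[3.78,6.43,0.6,0,0,0,-1],[3.78,6.43,0.48,0,0,0,-1],[3.78,6.43,0.42,0,0,0,-1]]

```text
t: 35.4
position: [0.6309, 0.0336, 0.1341]
eef_rot: [0.752, 0.66, -0.0, -0.0]
wrist_force: [0.2, -0.3, -1.6]
finger_gap: 0.0205
```

move_arm:
  plan:
    - [[0,0,-0.03,0,0,0,-1],[0,0,-0.06,0,0,0,-1],[0,0,-0.08,0,0,0,-1],[0,0,-0.08,0,0,0,-1]]

```text
t: 35.8
position: [0.6314, 0.0338, 0.1312]
eef_rot: [0.752, 0.66, 0.001, 0.001]
wrist_force: [-0.0, 0.3, 3.4]
finger_gap: 0.0204
```

move_arm:
  plan:
    - [[0,0,0,0,0,0,-0.4],[0,0,0,0,0,0,-0.2],[0,0,0,0,0,0,0.1],[0,0,0,0,0,0,0.1],[0,0,0,0,0,0,0.1],[0,0,0.3,0,0,0,0.1],[0,0,0.8,0,0,0,0.1],[0,0,1.6,0,0,0,0.1],[0,0,2.4,0,0,0,0.1],[-0.3,-0.9,2.4,0,0,0,0.4],[-0.6,-1.8,2.4,0,0,0,0.4],[-0.9,-2.7,2.4,0,0,0,0.4],[-1.2,-3.6,2.4,0,0,0,0.4],[-1.5,-4.5,2.4,0,0,0,0.4],[-1.8,-5.4,2.4,0,0,0,0.4],[-2.0,-6.0,2.4,0,0,0,0.4],[-2.08,-6.32,2.4,0,0,0,0.4],[-2.08,-6.32,2.0,0,0,0,0.4],[-2.08,-6.32,1.2,0,0,0,0.4],[-2.08,-6.32,0.4,0,0,0,0.4]]

```text
t: 37.8
position: [0.5275, -0.2819, 0.1504]
eef_rot: [0.751, 0.66, 0.0, 0.001]
wrist_force: [-0.0, -0.8, -1.0]
finger_gap: 0.06
```

```bash
python3 look.py cone .021 .631 .0335; python3 - <<'E'
from h import *
a=snapshot("top")[90:300,210:460,::-1];b=snapshot("scene")[100:350,30:350,::-1]
cv2.imwrite("pics/g4.png",np.hstack([cv2.resize(a,(380,320)),cv2.resize(b,(410,320))]))
E
```

```text
top cone 0.72 [0.629  0.0323 0.096 ] 0.083
scene cone 0.84 [0.6324 0.0354 0.0385] 0.121
[ 0.52745467 -0.28187993  0.15177846] 0.05954574959765088
```

View pics/g4.png

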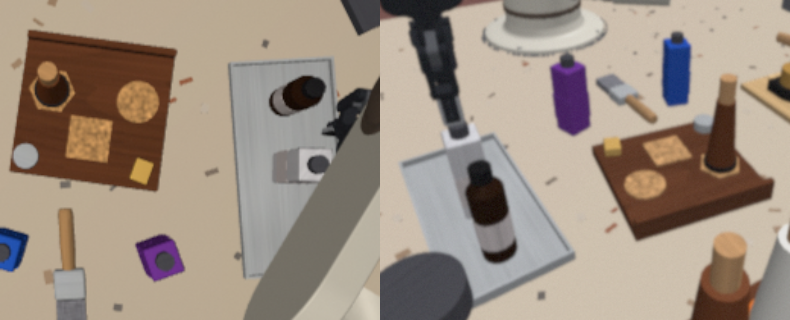

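The cone stands in the middle of the hex pad, less than 1 mm off in both cameras. Next the tin.

move_arm:
  plan:
    - [[0,0,-0.5,0,0,0,0.4],[0,0,-1.0,0,0,0,0.4],[0,0,-1.35,0,0,0,0.4],[0,0,-1.5,0,0,0,0.4],[0,0,-1.5,0,0,0,0.2],[0,0,-1.5,0,0,0,0],[0,0,-1.5,0,0,0,-0.1],[0,0,-1.5,0,0,0,-1],[0,0,-1.5,0,0,0,-1],[0,0,-1.5,0,0,0,-1],[0,0,-1.5,0,0,0,-1]]

```text
t: 39.2
position: [0.5275, -0.2826, 0.0772]
eef_rot: [0.751, 0.66, 0.0, 0.001]
wrist_force: [-2.3, 1.4, 5.6]
finger_gap: 0.0402
```

move_arm:
  plan:
    - [[0,0,0.3,0,0,0,-1],[0,0,0.8,0,0,0,-1],[0,0,1.4,0,0,0,-1],[0,0.5,1.7,0,0,0,-1],[0,1.2,1.7,0,0,0,-1],[0.1,2.0,1.7,0,0,-0.1,-1],[0.3,2.8,1.7,0,0,-0.15,-1],[0.5,3.6,1.7,0,0,-0.15,-1],[0.7,4.4,1.7,0,0,-0.15,-1],[0.75,5.0,1.7,0,0,-0.15,-1],[0.75,5.35,1.6,0,0,-0.15,-1],[0.75,5.35,1.3,0,0,-0.15,-1],[0.75,5.35,1.0,0,0,-0.15,-1],[0.75,5.35,0.7,0,0,-0.15,-1],[0.75,5.35,0.52,0,0,-0.15,-1],[0.75,5.35,0.44,0,0,-0.15,-1],[0.75,5.35,0.38,0,0,-0.15,-1],[0.75,5.35,0.34,0,0,-0.15,-1],[0.75,5.35,0.34,0,0,-0.15,-1]]

```text
t: 41.1
position: [0.5648, -0.0148, 0.0942]
eef_rot: [0.758, 0.652, 0.0, 0.0]
wrist_force: [-8.8, 2.1, 18.3]
finger_gap: 0.04
```

move_arm:
  plan:
    - [[0,0,0.015,0,0,0,-1],[0,0,0.015,0,0,0,-0.05],[0,0,0.015,0,0,0,0.1],[0,0,0.015,0,0,0,0.4],[0,0,0.015,0,0,0,0.4],[0,0,0.015,0,0,0,0.4],[0,0,0.3,0,0,0,0.4],[0,0,0.8,0,0,0,0.4],[0,0,1.6,0,0,0,0.4],[0,0,2.4,0,0,0,0.4],[0.2,-0.9,3.0,0,0,0.15,0.4],[0.4,-1.8,3.0,0,0,0.15,0.4],[0.6,-2.7,3.0,0,0,0.15,0.4],[0.8,-3.6,3.0,0,0,0.15,0.4],[0.9,-4.5,3.0,0,0,0.15,0.4],[0.97,-5.26,3.0,0,0,0.15,0.4],[0.97,-5.26,2.6,0,0,0.15,0.4],[0.97,-5.26,2.0,0,0,0.15,0.4],[0.97,-5.26,1.4,0,0,0.15,0.4],[0.97,-5.26,1.2,0,0,0.15,0.4]]

```text
t: 43.1
position: [0.6121, -0.2772, 0.1501]
eef_rot: [0.752, 0.66, -0.001, -0.002]
wrist_force: [-1.6, 1.2, -0.5]
finger_gap: 0.0599
```

```bash
python3 look.py tin .021 .565 -.015 -.15;  python3 look.py bottle .004 .6136 -.278
```

```text
top tin 0.85 [ 0.5607 -0.0149 -0.0906] 0.131
scene tin 0.72 [ 0.564  -0.0122 -0.2747] 0.072
[ 0.61351056 -0.27784406  0.15422752] 0.05964214144189038
top bottle 0.96 [ 0.6121 -0.2729 -0.0816] 0.458
scene bottle 0.77 [ 0.6126 -0.2776  0.0866] 0.139
[ 0.61341212 -0.27779194  0.15373058] 0.059575850541929196
```

move_arm:
  plan:
    - [[0,0,-0.5,0,0,0,0.4],[0,0,-1.0,0,0,0,0.4],[0,0,-1.4,0,0,0,0.4],[0,0,-1.6,0,0,0,0.4],[0,0,-1.68,0,0,0,0.4],[0,0,-1.68,0,0,0,0.2],[0,0,-1.68,0,0,0,0],[0,0,-1.68,0,0,0,-0.1],[0,0,-1.68,0,0,0,-1],[0,0,-1.68,0,0,0,-1],[0,0,-1.68,0,0,0,-1],[0,0,-1.68,0,0,0,-1]]

```text
t: 44.7
position: [0.6138, -0.278, 0.0698]
eef_rot: [0.752, 0.66, 0.0, 0.001]
wrist_force: [2.8, -0.4, 6.7]
finger_gap: 0.0387
```

move_arm:
  plan:
    - [[0,0,0.3,0,0,0,-1],[0,0,0.8,0,0,0,-1],[0,0,1.4,0,0,0,-1],[0,0.5,1.7,0,0,0,-1],[0,1.1,1.7,0,0,0,-1],[0,1.8,1.7,0,0,0,-1],[0,2.5,1.7,0,0,0,-1],[0,3.1,1.7,0,0,0,-1],[0,3.6,1.7,0,0,0,-1],[0,3.93,1.6,0,0,0,-1],[0,3.93,1.3,0,0,0,-1],[0,3.93,1.0,0,0,0,-1],[0,3.93,0.7,0,0,0,-1],[0,3.93,0.52,0,0,0,-1],[0,3.93,0.44,0,0,0,-1],[0,3.93,0.38,0,0,0,-1],[0,3.93,0.35,0,0,0,-1],[0,3.93,0.34,0,0,0,-1]]

```text
t: 46.5
position: [0.6133, -0.0815, 0.0867]
eef_rot: [0.752, 0.66, 0.0, 0.001]
wrist_force: [-5.3, 0.1, 14.8]
finger_gap: 0.0391
```

Contact. Releasing, lifting and moving clear.

move_arm:
  plan:
    - [[0,0,0.015,0,0,0,-1],[0,0,0.015,0,0,0,-0.05],[0,0,0.015,0,0,0,0.1],[0,0,0.015,0,0,0,0.4],[0,0,0.015,0,0,0,0.4],[0,0,0.015,0,0,0,0.4],[0,0,0.3,0,0,0,0.4],[0,0,0.8,0,0,0,0.4],[0,0,1.6,0,0,0,0.4],[0,0,2.4,0,0,0,0.4],[0,-0.9,3.2,0,0,0,0.4],[-0.5,-1.8,3.2,0,0,0,0.4],[-1,-2.7,3.2,0,0,0,0.4],[-1.5,-3.6,3.2,0,0,0,0.4],[-2,-4.4,3.2,0,0,0,0.4],[-2,-4.4,3.2,0,0,0,0.4],[-2,-4.4,3.2,0,0,0,0.4]]

```text
t: 48.2
position: [0.5121, -0.3025, 0.2463]
eef_rot: [0.752, 0.659, 0.0, 0.0]
wrist_force: [0.2, 1.0, -0.2]
finger_gap: 0.0595
```

```bash
python3 look.py bottle .021 .6135 -.081; python3 look.py weight .034 .527 .278; python3 - <<'E'
from h import *
a=snapshot("top")[90:260,90:340,::-1];b=snapshot("scene")[100:280,190:420,::-1]
cv2.imwrite("pics/end.png",np.hstack([cv2.resize(a,(400,272)),cv2.resize(b,(400,313))[:272]]))
E
```

```text
top bottle 0.66 [ 0.6114 -0.0842  0.1269] 0.151
scene bottle 0.67 [ 0.6142 -0.0809 -0.0604] 0.107
[ 0.51370085 -0.29998111  0.24562884] 0.05998437048598512
top weight 0.86 [0.5255 0.2764 0.0926] 0.142
scene weight 0.95 [ 0.5297  0.2784 -0.0049] 0.129
[ 0.51344837 -0.30034191  0.24531214] 0.059664664617978376
```

View pics/end.png

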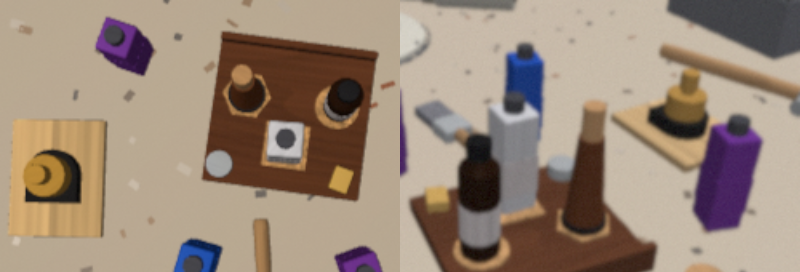

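All four stand upright in their places: bottle (345,95), tin (285,140), cone (243,90), weight on the heel (45,175). The bottle is about 2 mm off its pad centre. Handing in.

```bash
python3 -c "
from workcell import job_done
print(job_done())"
```

```text
the job is handed in; nothing more can be done
None
```

The job is done in the order you asked, in about 49 of the 147 s, and handed in (no verdict is reported). The bottle, tin and cone went upright into the tray. The weight was then lowered onto the heel until contact and released. After that the cone, tin and bottle went back on their own pads.

The last pictures show everything upright, free of the gripper, and the arm parked over the tray. These are the centring checks:

| Thing | Off from centre |
|---|---|
| Weight on heel | about 2 mm; 3 mm by the scene camera's poor heel fit |
| Cone on hex pad | under 1 mm in both cameras |
| Tin on square pad | about 1–3 mm |
| Bottle on round pad | about 1.6 mm (top camera) to 2.7 mm (scene camera) |

**Disagreements:** the two cameras differ by 3–5 mm. I estimated each one's bias from the weight's position in the grip and corrected the pad targets with it. The scene camera's fits of the heel, and some of its tin and cone fits, were poor, so I relied mainly on the top camera and the gripper position there.

**Contact forces:** the wrist briefly read 18 N setting down the tin and 15 N setting down the bottle. No reading at the end of a move came near the 40 N or 120 N limits; I did not record the forces during moves.

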